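Seat a keyed vial carousel on its drive spindle

ROBOT

A 6-joint arm with a two-finger parallel gripper is mounted at the origin on a cart in front of the work surface, level with it; the furniture and walls round the work are solid. World frame = base frame: x ahead of the robot, y to its left, z up, the work surface at z = 0. Lengths are in m, angles in degrees, forces in N, time in s.
With the tool pointing down it reaches from about 0.4 to 0.825 m from the base axis. Payload 7 kg.
Tool frame: the origin (TCP) lies at the very end of the fingers, on their centre line; the grasp point (between the pads) lies 19 mm behind it (ctrl.grip_depth is the z of the grasp point in the tool frame, in m); z points along the fingers, y is the direction in which the jaws open and shut (so a half turn about z gives the same grasp; the last joint's range is limited). The gripper opens to 88 mm and grips with 3 to 60 N. Pads are 19 mm wide; open, the fingers measure 130 mm over their backs; the gripper's body (78 mm by 193 mm) begins 47 mm behind the grasp point.
Start: joints at [-55.457, 20.546, 0.682, 0, -70.136, -16.507], TCP at [0.209, -0.642, 0.227] pointing down, gripper open.
Joint ranges: [-176.03, 176.03], [-82.01, 121.73], [-58.28, 71.71], [-173.87, 95.51], [-174.79, -0.11], [-173.66, 173.66]. Speed limits (degrees/s): [136.94, 136.94, 172.46, 180, 180, 180].

INTERFACE

Orientations are given as [roll, pitch, yaw] about the fixed x, y, z axes, in that order (R = Rz(yaw) Ry(pitch) Rx(roll)).
In Python, from plant import telemetry, snapshot, job, models, ctrl gives the robot as it stands.
- The arm moves only by the tool jog_arm, never from a script. Its argument "targets" is text: rows parted by semicolons, each of 7 numbers parted by spaces: the shift along the tool's x, y, z in m, then the turn, a rotation vector about the tool's x, y, z in degrees, then the gripper command: -1 is shut, 1 is fully open, values between are in proportion. A call has exactly 8 rows; each row is the pose to reach, as a shift and turn from the pose measured when the call began, along the tool's axes at that moment; what a row does not reach only later rows make up. A row lasts 1/8 s, in which the tool goes at most 62.5 mm and 10.7 degrees, less where a joint would pass 70% of its speed; a pose out of reach is approached as far as the arm can. A call with a gripper value outside its range is refused whole. The fingers move at their own pace and stop on an object; the grip force is fixed at half the most. Time passes only in rows, so rows that repeat a pose let the fingers close, or fill a call up. It gives the time, the measured TCP pose, the force and the opening at its end, in the units of the state.
- telemetry.get_obs(): the state, without advancing time (a new reading comes with each control period).
- snapshot(name): name is "scene" or "top" or "wrist"; returns a dict with "img" (480x640x3 uint8, red, green, blue), "range_z" (480x640 float32, m along the optical axis (not along the pixel's ray), 0 where there is no reading), "intrinsics" (3x3 intrinsics, pixels), "k1" (the pictures are not rectified: a ray, as slopes to the right and down, at radius r is drawn at 1 + k1 r^2 times it, then the intrinsics apply), "R" (3x3) and "t" (3): a world point X has camera coordinates R X + t. Camera axes: x right, y down, z forward; pixel columns grow to the right and rows downward; lengths in m; the calibration is good to about 2 mm. A picture is of the moment at which its call begins.
- job.close_job(): hands the job in, once; it reports no verdict.
Trained networks look in a picture, given as the dict that the camera call returned (one of the last four; its "shot" number tells which), for a name from the list of things; names that differ only in an ending like _2 or _b are one class to them, and where a whole thing is asked for, a point or a joint stands for the part that bears it (a point fixed in the world has none). Each returns a list of dicts, best first, with "conf" (0 to 1); they miss things now and then, are a little off and sometimes report something else, mostly with a low value. They report only what shows in the picture. A call takes as long as a camera call.
- models.cut_out(name, picture): "region" (480x640 bool, what is visible of it) and "uv" ([column, row] in pixels, amid what is visible of it).
- models.spot_point(name, picture): "uv" ([column, row] in pixels: a listed point, or the origin of a listed thing).
The state is a dict: "clock": time; "joint_pos": joint angles; "qvel": joint speeds; "tau": joint torques, N m; "tool_pos": TCP position; "orientation": TCP orientation; "force": force on the tool from outside, world axes, zero at the start; "moment": the same for the moment, N m; "opening": finger opening in m.
Only numpy, scipy, OpenCV 4.12 (cv2) and the standard library are available. Lean on these libraries where they do the work, as an engineer would, in place of code of your own. Each camera call takes 0.05 s, during which the arm holds its last target.

TASK

Fit the vial carousel onto the bench drive: lower it over the spindle and, pressing only lightly and never forcing it, turn it until its two inner tabs drop into the keyways and it sits fully home, flat on the drive's collar; then let go. Leave the beaker, the vial and the jar where they stand.

Things in the scene. Friction and masses are not known exactly. Their poses are not given: they have to be found in the camera images.
- carousel_centre (a point): Grey plastic vial carousel lying flat on the bench, foot down: spoked wheel, 96 mm across and 7 mm thick, with a plain round boss 40 mm across that rises to 46 mm above the foot. Grip the boss, at any yaw; it is free from 7 to 46 mm up. This point: on the axis, 23 mm above the foot; z up. Mass about 0.2 kg.
- carousel_foot (a point): The same carousel: point on its axis in the plane of its foot. Its bore runs right through: 27 mm wide from the foot to 18 mm up, 18.4 mm wide above. At the very foot two opposite tabs, on this frame's +x and -x, reach in to 9.2 mm from the axis; each is 4.5 mm wide, 6 mm high.
- carousel: The carousel as a whole; origin and axes as point carousel_foot.
- seat (a point): Point on the spindle axis at the top of the drive's steel collar (46 mm wide, 38 mm above the bench). The carousel is home when its foot lies here. z up; x, y along the housing's sides, which tell nothing of the keyways.
- shoulder (a point): Point on the spindle axis, 14 mm above the seat. From seat to shoulder the spindle is 24 mm thick, with two opposite keyways 7.5 mm wide, 4 mm deep, open at the shoulder. Out of line, the carousel's tabs rest on the shoulder; in line within about 7 degrees it drops 14 mm to the seat. Where the keyways point is not reported: any direction, alike each half turn.
- pilot_tip (a point): Tip of the spindle, 54 mm above the seat. Above the shoulder the spindle is a plain round pilot 16 mm thick, tapered over its last 6 mm.
- drive: Bench drive, fixed to the worktop: white housing 110 x 110 x 34 mm with steel collar and upright spindle on top. Origin at the centre of its underside, z up. A brake holds the spindle against light turning (up to 0.8 N m). More than 100 N between drive or spindle and the carousel is forcing it.
- beaker: Small glass beaker standing on the bench, 49 mm wide, 56 mm high, origin at the centre of its underside. Bystander.
- vial_white: Small white-capped sample vial standing near the front edge, 24 mm wide, 43 mm high, origin at the centre of its underside. Bystander.
- jar: Jar with a black screw lid, 68 mm wide, 106 mm high, origin at the centre of its underside. Bystander.

How it is judged:
By the outcome, as a careful person would: the job done as asked, in the order asked, and still so for the second after the job is handed in, with the robot touching nothing.
It also fails if it takes over 64 s, if anything falls off the work surface, if the arm or the gripper's body presses on something with over 40 N, if the wrist force passes 120 N, or if a joint passes its speed limit or range.

## Working session

There is one attempt and no reset: what is moved stays moved. The work goes in short steps, Python scripts to look and compute and a tool call to move; the robot and the scene stay as the last step left them, time stands still between calls to the robot, and variables do not carry over. Pictures are saved under pics/ and viewed, and the job is handed in when it is done.

Besides the shell and the picture viewer there is one more tool, called after "Call:" as a command line: name --argument value ..., lists and objects as JSON in quotes. jog_arm: Moves the arm, as the interface text tells. Its arguments: {"type":"object","properties":{"targets":{"type":"string"}},"required":["targets"]}

```bash
mkdir -p pics; cat > h.py <<'E'
import numpy as np, cv2
from plant import telemetry, snapshot, job, models, ctrl
def save(s,n): cv2.imwrite('pics/'+n+'.png', s['img'][:,:,::-1])
def ray(s,uv):
    K=np.array(s['intrinsics']);d=np.array([(uv[0]-K[0,2])/K[0,0],(uv[1]-K[1,2])/K[1,1]]);u=d.copy()
    for _ in range(20): u=d/(1+s['k1']*(u@u))
    R=np.array(s['R']);t=np.array(s['t'])
    return -R.T@t, R.T@np.array([u[0],u[1],1.])
def at_z(s,uv,z):
    o,d=ray(s,uv); return o+d*(z-o[2])/d[2]
def proj(s,X):
    K=np.array(s['intrinsics']);c=np.array(s['R'])@np.array(X)+np.array(s['t']);u=c[:2]/c[2];u=u*(1+s['k1']*(u@u))
    return np.array([K[0,0]*u[0]+K[0,2],K[1,1]*u[1]+K[1,2]])
def cloud(s):
    z=s['range_z'];v,u=np.nonzero(z>0);K=np.array(s['intrinsics'])
    d=np.stack([(u-K[0,2])/K[0,0],(v-K[1,2])/K[1,1]],1);w=d.copy()
    for _ in range(15): w=d/(1+s['k1']*(w**2).sum(1))[:,None]
    c=np.c_[w,np.ones(len(w))]*z[v,u][:,None]
    return (c-np.array(s['t']))@np.array(s['R']),u,v
E
python3 - <<'E'
from h import *
np.set_printoptions(precision=4,suppress=True)
print(telemetry.get_obs(), ctrl.grip_depth)
Z={'carousel_centre':.023,'carousel_foot':0,'seat':.038,'shoulder':.052,'pilot_tip':.092,'beaker':0,'vial_white':0,'jar':0}
for n in ['scene','top','wrist']:
    s=snapshot(n);save(s,n+'0');print(n,'cam',-np.array(s['R']).T@np.array(s['t']))
    for k in Z:
        for d in models.spot_point(k,s)[:2]: print(k,d['conf'],d['uv'],at_z(s,d['uv'],Z[k])[:2])
E
```

```text
{'clock': 0.0, 'joint_pos': array([-55.458 ,  20.59  ,   0.6308,  -0.0186, -70.1351, -16.5083]), 'qvel': array([-0.0567, -0.0124,  0.0365, -0.0899,  0.0376,  0.0536]), 'tau': array([ -0.0005, -58.2716,  29.3045,   6.9971,   0.0069,  -0.0001]), 'tool_pos': array([ 0.2088, -0.6414,  0.2256]), 'orientation': array([ 179.9046,   -0.0101, -161.9726]), 'force': array([ 0.5604, -0.0916, -0.5999]), 'moment': array([-0.0548,  0.0001,  0.0073]), 'opening': 0.08756805032793796} -0.0188
scene cam [-0.1974 -0.5439  0.4658]
carousel_centre 0.83 [467.5, 309.7] [ 0.4743 -0.4026]
carousel_foot 0.6 [463.6, 316.8] [ 0.4868 -0.3956]
seat 0.89 [325.2, 260.1] [ 0.4756 -0.1522]
shoulder 0.94 [329.9, 253.1] [ 0.4791 -0.1595]
pilot_tip 0.96 [324.0, 234.7] [ 0.4649 -0.156 ]
pilot_tip 0.39 [462.8, 318.9] [ 0.3467 -0.4254]
beaker 0.67 [410.9, 272.2] [ 0.5748 -0.2727]
vial_white 0.69 [372.9, 318.2] [ 0.4119 -0.2751]
vial_white 0.51 [323.7, 277.5] [ 0.4791 -0.1472]
jar 0.94 [189.9, 247.0] [0.445 0.139]
top cam [0.2265 0.0061 1.2677]
carousel_centre 0.76 [420.1, 190.1] [ 0.4878 -0.4043]
carousel_foot 0.61 [417.3, 196.0] [ 0.4848 -0.3986]
seat 0.71 [320.9, 252.1] [ 0.4865 -0.1461]
shoulder 0.97 [327.6, 248.4] [ 0.4825 -0.1603]
pilot_tip 0.6 [325.3, 245.7] [ 0.4813 -0.154 ]
pilot_tip 0.56 [324.3, 254.3] [ 0.4676 -0.1427]
beaker 0.5 [322.4, 253.1] [ 0.4909 -0.1523]
beaker 0.45 [348.2, 193.5] [ 0.5732 -0.2739]
jar 0.58 [221.9, 344.1] [0.4419 0.1292]
jar 0.24 [325.9, 256.1] [ 0.4812 -0.155 ]
wrist cam [ 0.1369 -0.6652  0.3841]
```

View pics/scene0.png

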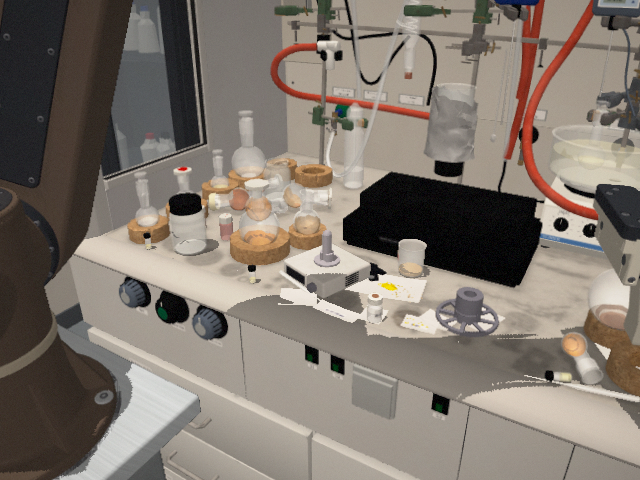

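View pics/top0.png

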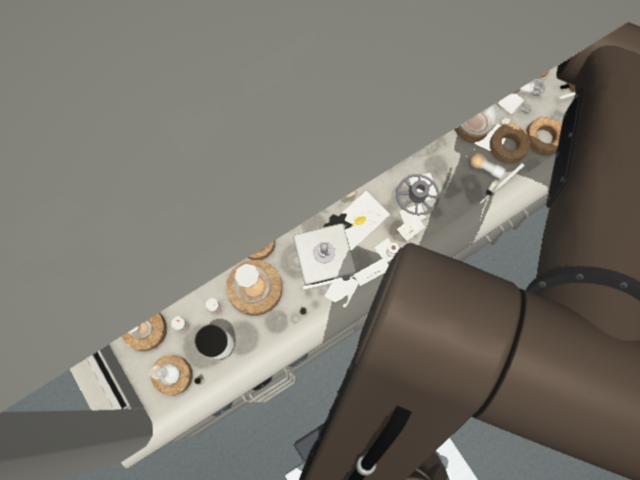

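```bash
python3 - <<'E'
from h import *
from scipy.optimize import least_squares
np.set_printoptions(precision=4,suppress=True)
def circ(P):
    f=lambda p:np.hypot(P[:,0]-p[0],P[:,1]-p[1])-p[2]
    return least_squares(f,[*P.mean(0),.03],loss='soft_l1',f_scale=.002).x
for n in ['scene','top']:
    s=snapshot(n);P,u,v=cloud(s)
    for nm,c,r,zs in [('car',(.485,-.402),.06,[(.004,.011),(.011,.042),(.042,.05)]),('drv',(.481,-.155),.09,[(.005,.03),(.031,.036),(.036,.041),(.042,.08),(.08,.1)])]:
        m=np.hypot(P[:,0]-c[0],P[:,1]-c[1])<r
        for a,b in zs:
            q=P[m&(P[:,2]>a)&(P[:,2]<b)]
            if len(q)>5: print(n,nm,a,b,len(q),'mean',q.mean(0),'bb',q.min(0)[:2],q.max(0)[:2],'circ',circ(q[:,:2]))
E
```

```text
scene car 0.004 0.011 815 mean [ 0.4727 -0.4041  0.0064] bb [ 0.4312 -0.4521] [ 0.5296 -0.3435] circ [ 0.485  -0.3997  0.0423]
scene car 0.011 0.042 516 mean [ 0.4714 -0.4032  0.0275] bb [ 0.4629 -0.4208] [ 0.4955 -0.38  ] circ [ 0.4809 -0.401   0.0166]
scene car 0.042 0.05 297 mean [ 0.4821 -0.4009  0.0452] bb [ 0.4618 -0.4204] [ 0.5023 -0.3818] circ [ 0.4819 -0.4006  0.0154]
scene drv 0.005 0.03 1282 mean [ 0.4519 -0.174   0.0178] bb [ 0.4059 -0.24  ] [ 0.5417 -0.0744] circ [ 0.4965 -0.1462  0.0745]
scene drv 0.031 0.036 1530 mean [ 0.4698 -0.1582  0.0341] bb [ 0.413  -0.2197] [ 0.5451 -0.0843] circ [ 0.4791 -0.153   0.0469]
scene drv 0.036 0.041 227 mean [ 0.4742 -0.1553  0.0381] bb [ 0.4236 -0.1976] [ 0.5251 -0.096 ] circ [ 0.482  -0.1514  0.0198]
scene drv 0.042 0.08 244 mean [ 0.4757 -0.1549  0.0592] bb [ 0.4685 -0.1657] [ 0.4912 -0.1407] circ [ 0.482  -0.152   0.0093]
scene drv 0.08 0.1 77 mean [ 0.4773 -0.1539  0.0872] bb [ 0.4723 -0.1606] [ 0.4843 -0.1443] circ [ 0.4793 -0.1526  0.0057]
top car 0.004 0.011 548 mean [ 0.4836 -0.3982  0.0065] bb [ 0.4287 -0.4595] [ 0.5415 -0.3
[... 203 characters left out ...]
06  0.0457] bb [ 0.4676 -0.4203] [ 0.506  -0.3796] circ [ 0.4863 -0.3995  0.0155]
top drv 0.005 0.03 688 mean [ 0.4753 -0.1627  0.0175] bb [ 0.3935 -0.2443] [ 0.5701 -0.0686] circ [ 0.4864 -0.1594  0.0691]
top drv 0.031 0.036 1562 mean [ 0.4817 -0.1493  0.0336] bb [ 0.4167 -0.2171] [ 0.5503 -0.0829] circ [ 0.4828 -0.1508  0.0456]
top drv 0.036 0.041 579 mean [ 0.4823 -0.1487  0.0377] bb [ 0.4166 -0.212 ] [ 0.545  -0.0847] circ [ 0.4896 -0.1505  0.0382]
top drv 0.042 0.08 88 mean [ 0.4801 -0.1497  0.0536] bb [ 0.4618 -0.1921] [ 0.5067 -0.1313] circ [ 0.4874 -0.1537  0.0131]
top drv 0.08 0.1 53 mean [ 0.4819 -0.1503  0.0895] bb [ 0.4749 -0.1581] [ 0.4895 -0.1429] circ [ 0.4823 -0.1505  0.0054]
```

```bash
python3 - <<'E'
from h import *
s=snapshot('scene');P,_,_=cloud(s);s=snapshot('top');Q,_,_=cloud(s)
for nm,C in [('scene',P),('top',Q)]:
    print(nm,'cols x .25...; rows y; max z cm')
    for y in np.arange(-.75,.25,.05):
        r=[]
        for x in np.arange(.25,.9,.05):
            m=(abs(C[:,0]-x)<.025)&(abs(C[:,1]-y)<.025)
            r.append('%3d'%(np.percentile(C[m,2],97)*100) if m.sum()>3 else ' --')
        print('%.2f'%y,*r)
E
```

```text
scene cols x .25...; rows y; max z cm
-0.75  --  --  --  --  --  --  --  --  --  --  --  --  --
-0.70  --  --  --  --  --  --  --  --  --  --  --  --  --
-0.65  --  --   0   1   3   3  --  --  --  --  --  --  --
-0.60  --  --   0   2   3   9  10  --  --  --   0  21  16
-0.55  --  --   0   2   3   8   9   0   0   0  11  20  11
-0.50  --  --   0   0   0   0   0   0   0   0  12  20  25
-0.45  --  --   0   0   0   0   0   5  10  10  14  20  21
-0.40  --  --   0   0   4   4   0   5  10  10  10  21  28
-0.35  --  --   0   0   0   0   0   5  10  10  10  10  --
-0.30  --  --   0   4   0   0   5   5  10  10  10  24  28
-0.25  --  --   0   4   0   1   5   5  10  10  10  28  28
-0.20  --  --   0   3   3   3   3   5  10  10  10  27  28
-0.15  --  --   0   3   7   9   3   5  10  10  10  10  --
-0.10  --  --   0   0   3   3   3   5   5  --  --  --  --
-0.05  45  --   0   3   3   6   9  10   0   0   0   0   0
0.00  --  -6   0   0   7  14   7   3  --   1   4   0   0
0.05  --  --   0   0   5  14  --   5   3   5   5   0   0
0.10  --  -6   0  10  10   5   0   5   5   9   9  --   3
0.15  --  --   0  10 
[... 583 characters left out ...]
-  --  --
-0.35  74  72  90   0   0   0   0  --  --  --  --  --  --
-0.30  75  92  95   4   0   0   1  --  --  --  --  --  --
-0.25  75  98  98   4   0   0   4  --  --  --  --  --  --
-0.20  -- 101 101   3   3   3   2  --  --  --  --  --  --
-0.15  81 105 104   3   4   9   3  --  --  --  --  --  --
-0.10  82 108 108   0   3   3   3  --  --  --  --  --  --
-0.05  82 112 112   3   3   4   3  --  --  --  --  --  --
0.00  76 116 115   0   6  14  13  --  --  --  --  --  --
0.05 -88 115 114   0   3  14   5  --  --  --  --  --  --
0.10 -88 106 105  10  10   5   0  --  --  --  --  --  --
0.15 -88  95  97  10  11   5   0  --  --  --  --  --  --
0.20 -88 -88   0   3   3   5   4  --  --  --  --  --  --
```

```bash
python3 - <<'E'
from h import *
s=snapshot('top');Q,u,v=cloud(s)
for a in [(300,100),(500,50),(100,250),(20,400),(300,180)]:
    m=(abs(u-a[0])<3)&(abs(v-a[1])<3);print(a,Q[m].mean(0) if m.any() else None)
m=(Q[:,2]>.05)&(Q[:,2]<.2)&(abs(Q[:,0]-.48)<.1)&(abs(Q[:,1]+.0)<.09);print(Q[m].min(0))
q=Q[m];print(np.percentile(q,3,axis=0))
E
```

```text
(300, 100) [ 0.32544317 -0.04580656  1.05834684]
(500, 50) [ 0.32564967 -0.16761574  0.98942741]
(100, 250) [0.32539033 0.05144094 1.0341529 ]
(20, 400) [ 0.61763893  0.62996519 -0.17589233]
(300, 180) [ 0.32567868 -0.04167596  0.97656881]
[ 0.46604478 -0.02867162  0.05012654]
[ 0.46975693 -0.0224713   0.05538411]
```

Call:
jog_arm --targets "-0.04 0.02 0 0 0 0 1; -0.09 0.04 0 0 0 0 1; -0.14 0.06 0 0 0 0 1; -0.19 0.08 0 0 0 0 1; -0.24 0.1 0 0 0 0 1; -0.29 0.125 0 0 0 0 1; -0.336 0.145 0 0 0 0 1; -0.336 0.145 0 0 0 0 1"

```text
clock: 2.6
tool_pos: [0.486, -0.3976, 0.2265]
orientation: [-180.0, 0.0, -161.7]
force: [-0.5, 0.3, -0.4]
opening: 0.0876
```

```bash
python3 - <<'E'
from h import *
from scipy.optimize import least_squares
np.set_printoptions(precision=4,suppress=True)
o=telemetry.get_obs();print(o['joint_pos'],o['tool_pos'])
s=snapshot('wrist');save(s,'w1');print('cam',-np.array(s['R']).T@np.array(s['t']),np.array(s['R'])[2])
for k,z in [('carousel_centre',.023),('carousel_foot',0)]:
    for d in models.spot_point(k,s)[:2]: print(k,d['conf'],d['uv'],at_z(s,d['uv'],z)[:2])
P,u,v=cloud(s)
m=(np.hypot(P[:,0]-.485,P[:,1]+.4)<.06)
for a,b in [(.003,.01),(.041,.051)]:
    q=P[m&(P[:,2]>a)&(P[:,2]<b)];print(a,len(q),q.mean(0) if len(q) else 0,q.min(0),q.max(0))
E
```

```text
[-21.5122  16.1548  -5.6357  -0.012  -68.1931 -50.2227] [ 0.486  -0.3976  0.2265]
cam [ 0.414  -0.4213  0.384 ] [ 0.2662  0.0883 -0.9599]
carousel_centre 0.87 [317.3, 210.5] [ 0.4843 -0.4027]
carousel_foot 0.72 [317.1, 209.5] [ 0.4879 -0.402 ]
0.003 3247 [ 0.4814 -0.4009  0.0055] [ 0.4319 -0.4525  0.003 ] [ 0.5326 -0.3432  0.01  ]
0.041 1352 [ 0.4844 -0.4009  0.0451] [ 0.4653 -0.4205  0.041 ] [ 0.5048 -0.3809  0.0474]
```

View pics/w1.png

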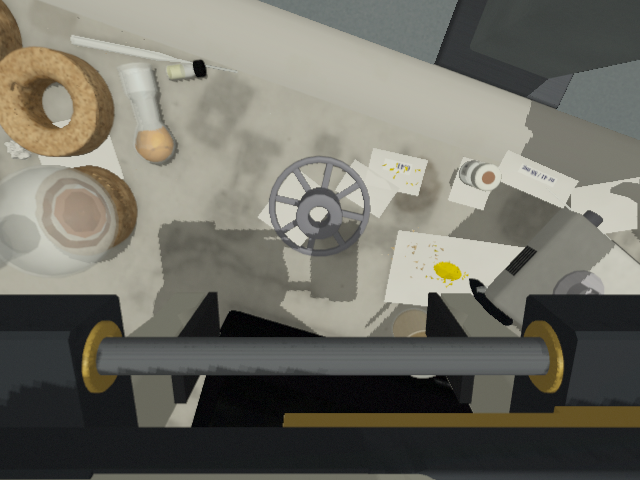

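Call:
jog_arm --targets "0.002 -0.0025 0.03 0 0 0 1; 0.002 -0.0025 0.07 0 0 0 1; 0.002 -0.0025 0.115 0 0 0 1; 0.002 -0.0025 0.155 0 0 0 1; 0.002 -0.0025 0.185 0 0 0 1; 0.002 -0.0025 0.2 0 0 0 1; 0.002 -0.0025 0.21 0 0 0 1; 0.002 -0.0025 0.212 0 0 0 1"

```text
clock: 3.75
tool_pos: [0.4822, -0.4034, 0.0147]
orientation: [-180.0, 0.0, -162.0]
force: [0.1, 0.1, 0.5]
opening: 0.0877
```

```bash
python3 - <<'E'
from h import *
np.set_printoptions(precision=4,suppress=True)
o=telemetry.get_obs();print(o['force'],o['tool_pos'])
s=snapshot('wrist');save(s,'w2')
P,u,v=cloud(s)
m=(np.hypot(P[:,0]-.485,P[:,1]+.4)<.06)
for a,b in [(.003,.01),(.041,.051)]:
    q=P[m&(P[:,2]>a)&(P[:,2]<b)];print(a,len(q),q.mean(0) if len(q) else 0,q.min(0),q.max(0))
E
```

```text
[0.0914 0.0942 0.532 ] [ 0.4822 -0.4034  0.0147]
0.003 9997 [ 0.4677 -0.4056  0.0056] [ 0.4319 -0.4485  0.003 ] [ 0.5331 -0.347   0.01  ]
0.041 6119 [ 0.4809 -0.4008  0.0453] [ 0.4525 -0.4599  0.041 ] [ 0.5057 -0.3493  0.051 ]
```

View pics/w2.png

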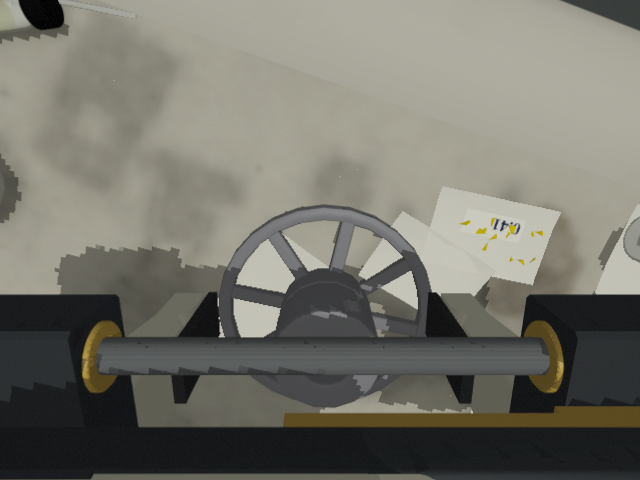

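```bash
cat >> h.py <<'E'
from scipy.optimize import least_squares
def circ(P,r=None,p0=None):
    p0=P.mean(0) if p0 is None else p0
    if r: return least_squares(lambda p:np.hypot(P[:,0]-p[0],P[:,1]-p[1])-r,p0,loss='soft_l1',f_scale=.001).x
    return least_squares(lambda p:np.hypot(P[:,0]-p[0],P[:,1]-p[1])-p[2],[*p0,.02],loss='soft_l1',f_scale=.001).x
E
python3 - <<'E'
from h import *
np.set_printoptions(precision=4,suppress=True)
for i in range(3): print(telemetry.get_obs()['tool_pos'])
s=snapshot('wrist')
o=telemetry.get_obs();print(o['tool_pos'],o['joint_pos'],o['qvel'])
P,u,v=cloud(s)
m=(np.hypot(P[:,0]-.485,P[:,1]+.4)<.026)&(P[:,2]>.012)&(P[:,2]<.041)
print(m.sum(),circ(P[m][:,:2],.02,np.array([.485,-.4])),circ(P[m][:,:2],None,np.array([.485,-.4])))
# outer rim at wheel: points z 3..10mm, radius>.044
m=(np.hypot(P[:,0]-.485,P[:,1]+.4)<.053)&(np.hypot(P[:,0]-.485,P[:,1]+.4)>.038)&(P[:,2]>.005)&(P[:,2]<.0095)
q=P[m];print(m.sum(),circ(q[:,:2],None,np.array([.485,-.4])))
E
```

```text
[ 0.4824 -0.4033  0.0149]
[ 0.4824 -0.4033  0.0149]
[ 0.4824 -0.4033  0.0149]
[ 0.4826 -0.4033  0.0153] [-22.1198  27.8223 -18.9067   0.0166 -43.2154 -49.8388] [ 0.2321 -0.3935  0.1436  0.0618 -0.2137  0.0328]
2559 [ 0.4856 -0.4006] [ 0.4849 -0.4009  0.0194]
5384 [ 0.4851 -0.401   0.0445]
```

Call:
jog_arm --targets "-0.001 0 0 0 0 0 1; -0.002 0.001 0 0 0 0 1; -0.0035 0.0017 0 0 0 0 1; -0.0035 0.0017 0 0 0 0 1; -0.0035 0.0017 0 0 0 0 1; -0.0035 0.0017 0 0 0 0 1; -0.0035 0.0017 0 0 0 0 1; -0.0035 0.0017 0 0 0 0 1"

```text
clock: 4.85
tool_pos: [0.4854, -0.4006, 0.0153]
orientation: [-180.0, 0.0, -162.0]
force: [1.2, 0.1, -0.2]
opening: 0.0877
```

```bash
python3 - <<'E'
from h import *
np.set_printoptions(precision=4,suppress=True)
s=snapshot('wrist')
o=telemetry.get_obs();print(o['tool_pos'],o['joint_pos'],o['qvel'])
P,u,v=cloud(s)
m=(np.hypot(P[:,0]-.485,P[:,1]+.4)<.026)&(P[:,2]>.012)&(P[:,2]<.041)
print(m.sum(),circ(P[m][:,:2],.02,np.array([.485,-.4])),circ(P[m][:,:2],None,np.array([.485,-.4])))
# camera offset in tool frame
from scipy.spatial.transform import Rotation as Ro
Rt=Ro.from_euler('xyz',o['orientation'],degrees=True).as_matrix()
print(Rt.T@(-np.array(s['R']).T@np.array(s['t'])-o['tool_pos']))
E
```

```text
[ 0.4854 -0.4006  0.0153] [-21.7831  27.8544 -18.8475   0.0166 -43.2424 -50.1761] [-0.0699 -0.1059  0.0044  0.0552 -0.0361  0.0551]
2516 [ 0.4855 -0.4006] [ 0.4833 -0.4014  0.0179]
[ 0.0758  0.0001 -0.1575]
```

Call:
jog_arm --targets "0 0 0 0 0 0 0; 0 0 0 0 0 0 -0.5; 0 0 0 0 0 0 -1; 0 0 0 0 0 0 -1; 0 0 0 0 0 0 -1; 0 0 0 0 0 0 -1; 0 0 0 0 0 0 -1; 0 0 0 0 0 0 -1"

```text
clock: 5.9
tool_pos: [0.4854, -0.4006, 0.0152]
orientation: [-180.0, 0.0, -161.9]
force: [-0.1, -0.4, 0.4]
opening: 0.0386
```

```bash
python3 - <<'E'
from h import *
np.set_printoptions(precision=4,suppress=True)
s=snapshot('wrist')
o=telemetry.get_obs();print(o['tool_pos'],o['force'],o['moment'],o['opening'])
P,u,v=cloud(s)
m=(np.hypot(P[:,0]-.485,P[:,1]+.4)<.026)&(P[:,2]>.012)&(P[:,2]<.041)
print(m.sum(),circ(P[m][:,:2],.02,np.array([.485,-.4])))
m=(np.hypot(P[:,0]-.485,P[:,1]+.4)<.053)&(np.hypot(P[:,0]-.485,P[:,1]+.4)>.038)&(P[:,2]>.005)&(P[:,2]<.0095)
q=P[m];print(m.sum(),circ(q[:,:2],None,np.array([.485,-.4])))
E
```

```text
[ 0.4854 -0.4006  0.0153] [ 0.1767 -0.5507  0.5073] [-0.0668  0.0314 -0.0123] 0.03863296851986116
3444 [ 0.4853 -0.4002]
4568 [ 0.4851 -0.4003  0.0447]
```

Call:
jog_arm --targets "0 0 -0.04 0 0 0 -1; 0 0 -0.09 0 0 0 -1; -0.015 0.03 -0.13 0 0 0 -1; -0.045 0.075 -0.155 0 0 0 -1; -0.08 0.125 -0.155 0 0 0 -1; -0.11 0.175 -0.155 0 0 0 -1; -0.14 0.22 -0.155 0 0 0 -1; -0.1485 0.238 -0.155 0 0 0 -1"

```text
clock: 6.95
tool_pos: [0.5531, -0.1256, 0.17]
orientation: [-180.0, 0.0, -161.8]
force: [1.0, -0.7, -2.0]
opening: 0.0387
```

```bash
python3 - <<'E'
from h import *
np.set_printoptions(precision=4,suppress=True)
o=telemetry.get_obs();print(o['tool_pos'],o['orientation'],o['force'],o['opening'],o['joint_pos'],o['qvel'])
s=snapshot('wrist');save(s,'w3')
for k,z in [('seat',.038),('shoulder',.052),('pilot_tip',.092)]:
    for d in models.spot_point(k,s)[:2]: print(k,d['conf'],d['uv'],at_z(s,d['uv'],z)[:2])
P,u,v=cloud(s);c=np.array([.482,-.151])
r=np.hypot(P[:,0]-c[0],P[:,1]-c[1])
for a,b,R in [(.089,.096,.015),(.048,.054,.016),(.036,.041,.028),(.055,.09,.015)]:
    q=P[(r<R)&(P[:,2]>a)&(P[:,2]<b)]
    if len(q)>4: print(a,len(q),q.mean(0),q.min(0),q.max(0),circ(q[:,:2],None,c),circ(q[:,:2],.008,c))
o=telemetry.get_obs();print(o['tool_pos'])
img=s['img'];d=models.spot_point('shoulder',s)[0]['uv'];x,y=map(int,d);cr=img[max(0,y-60):y+60,max(0,x-60):x+60]
cv2.imwrite('pics/w3c.png',cv2.resize(cr,None,fx=5,fy=5,interpolation=cv2.INTER_CUBIC)[:,:,::-1])
E
```

```text
[ 0.5531 -0.1256  0.17  ] [-179.9746    0.0348 -161.8056] [ 0.9981 -0.6861 -2.0276] 0.03865914375993231 [  6.9844  12.9674 -17.7845   0.0211 -59.209  -78.8008] [ 14.6288  -1.5596  -2.6976   0.2389   0.1309 -15.0797]
seat 0.81 [319.2, 125.5] [ 0.4814 -0.1513]
shoulder 0.91 [314.7, 124.6] [ 0.4818 -0.1541]
pilot_tip 0.67 [315.5, 123.1] [ 0.4808 -0.1532]
0.089 427 [ 0.4812 -0.152   0.0908] [ 0.4744 -0.1589  0.089 ] [ 0.488  -0.1453  0.093 ] [ 0.4812 -0.152   0.0044] [ 0.4878 -0.151 ]
0.048 354 [ 0.4811 -0.1514  0.0514] [ 0.4707 -0.164   0.0492] [ 0.4919 -0.1401  0.0533] [ 0.4813 -0.1522  0.0106] [ 0.4811 -0.1515]
0.036 2522 [ 0.4807 -0.1521  0.0374] [ 0.4588 -0.1747  0.036 ] [ 0.5038 -0.1293  0.0397] [ 0.4812 -0.1521  0.0181] [ 0.4803 -0.1521]
0.055 315 [ 0.4814 -0.1519  0.0879] [ 0.4734 -0.1598  0.0836] [ 0.4891 -0.1441  0.09  ] [ 0.4813 -0.152   0.0068] [ 0.4813 -0.1521]
[ 0.5524 -0.1284  0.17  ]
```

View pics/w3.png

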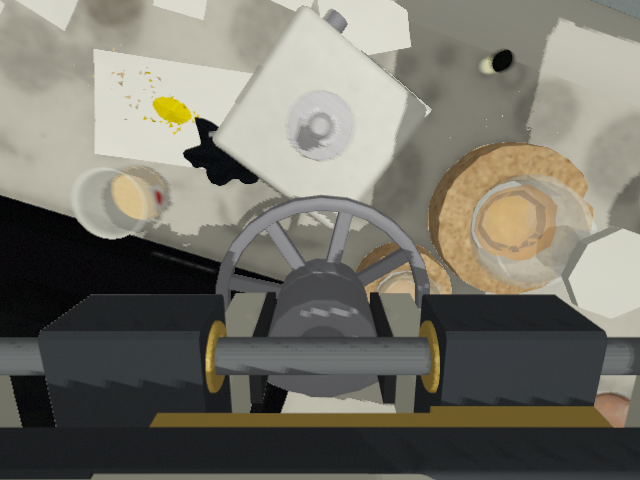

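View pics/w3c.png

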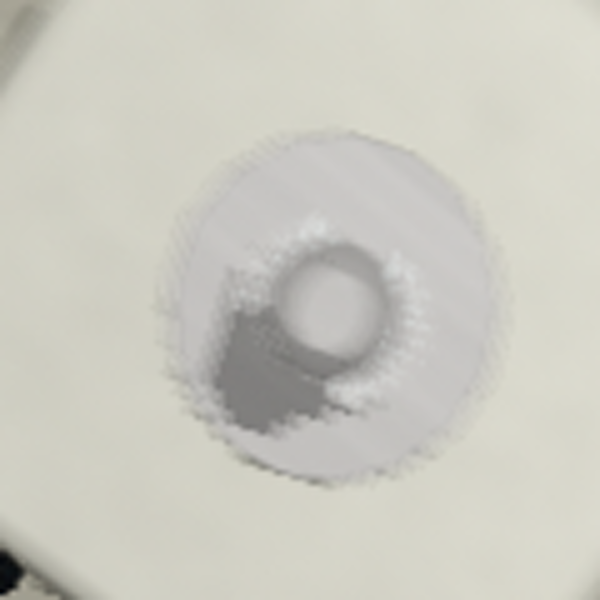

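```bash
python3 - <<'E'
from h import *
np.set_printoptions(precision=4,suppress=True)
s=snapshot('wrist');o=telemetry.get_obs();print(o['tool_pos'],o['qvel'])
P,u,v=cloud(s);c=np.array([.4813,-.152])
r=np.hypot(P[:,0]-c[0],P[:,1]-c[1])
for a,b,R in [(.089,.096,.015),(.048,.054,.016),(.036,.041,.028),(.055,.09,.015)]:
    q=P[(r<R)&(P[:,2]>a)&(P[:,2]<b)]
    if len(q)>4: print(a,len(q),q.mean(0),(q.min(0)+q.max(0))/2,circ(q[:,:2],None,c))
th=np.degrees(np.arctan2(P[:,1]-c[1],P[:,0]-c[0]))
for t in range(-180,180,10):
    m=(r>.009)&(r<.0115)&(th>=t)&(th<t+10);print(t,m.sum(),np.sort(P[m,2])[::max(1,m.sum()//6)])
E
```

```text
[ 0.5523 -0.1292  0.17  ] [-0.442   0.021   0.1297 -0.1247  0.0592 -0.2068]
0.089 419 [ 0.4813 -0.1521  0.0908] [ 0.4812 -0.1522  0.0913] [ 0.4813 -0.1521  0.0044]
0.048 351 [ 0.4809 -0.1522  0.0514] [ 0.4812 -0.152   0.0516] [ 0.4813 -0.152   0.0106]
0.036 2522 [ 0.4807 -0.1521  0.0374] [ 0.4813 -0.152   0.0379] [ 0.4812 -0.152   0.0181]
0.055 318 [ 0.4811 -0.1522  0.0879] [ 0.4812 -0.152   0.0869] [ 0.4812 -0.1519  0.0068]
-180 8 [0.0364 0.0364 0.037  0.0371 0.0375 0.0375 0.0376 0.0378]
-170 11 [0.037  0.0377 0.0377 0.0382 0.0465 0.0506 0.0508 0.0511 0.0514 0.0515
 0.0522]
-160 11 [0.0496 0.0502 0.0505 0.0509 0.0512 0.0513 0.0515 0.0519 0.0523 0.0525
 0.0526]
-150 11 [0.0506 0.0506 0.0507 0.0508 0.0508 0.0509 0.051  0.0511 0.0514 0.0517
 0.0525]
-140 12 [0.0501 0.0508 0.0513 0.0515 0.0519 0.0523]
-130 11 [0.0502 0.0505 0.0511 0.0511 0.0514 0.0515 0.0515 0.0518 0.0523 0.0524
 0.0535]
-120 10 [0.0504 0.0505 0.0508 0.0509 0.0511 0.0513 0.0516 0.052  0.0522 0.0528]
-110 12 [0.0501 0.0506 0.051  0.0515 0.0516 0.0519]
-100 11 [0.0504 0.0509 0.0511 0.0514 0.0515 0.0515 0.0515 0.0515 0.051
[... 1203 characters left out ...]
.0504 0.0509 0.0511 0.0518 0.0522 0.0523]
90 10 [0.0502 0.0511 0.0512 0.0512 0.0514 0.0516 0.0516 0.0518 0.0519 0.0525]
100 9 [0.0506 0.0506 0.0508 0.0509 0.0512 0.0512 0.0518 0.052  0.0522]
110 10 [0.0503 0.0509 0.0514 0.0515 0.0515 0.0517 0.0519 0.052  0.052  0.0525]
120 11 [0.0505 0.0506 0.0507 0.0507 0.0511 0.0516 0.0517 0.0517 0.0517 0.0518
 0.0519]
130 11 [0.05   0.0508 0.051  0.0511 0.0512 0.0514 0.0515 0.0518 0.0519 0.0521
 0.0522]
140 12 [0.0474 0.0502 0.0505 0.0512 0.0516 0.0522]
150 8 [0.0367 0.0369 0.0372 0.0372 0.0379 0.0384 0.0513 0.0524]
160 9 [0.0362 0.0365 0.0371 0.0372 0.0373 0.0373 0.0375 0.0377 0.0384]
170 9 [0.037  0.0376 0.0377 0.0377 0.0379 0.0383 0.0383 0.0383 0.0387]
```

Call:
jog_arm --targets "0.02 0 0 0 0 0 -1; 0.045 0 0.01 0 0 0 -1; 0.065 0 0.025 0 0 0 -1; 0.0747 0 0.04 0 0 0 -1; 0.0747 0 0.04 0 0 0 -1; 0.0747 0 0.04 0 0 0 -1; 0.0747 0 0.04 0 0 0 -1; 0.0747 0 0.04 0 0 0 -1"

```text
clock: 8.25
tool_pos: [0.4818, -0.1522, 0.1303]
orientation: [-179.9, 0.0, -162.0]
force: [0.2, 0.9, -1.3]
opening: 0.0387
```

```bash
python3 - <<'E'
from h import *
np.set_printoptions(precision=4,suppress=True)
s=snapshot('wrist');o=telemetry.get_obs();print(o['tool_pos'],o['orientation'],o['qvel'],o['force'],o['moment'],o['joint_pos'])
P,u,v=cloud(s);c=o['tool_pos'][:2];f=.115
r=np.hypot(P[:,0]-c[0],P[:,1]-c[1])
q=P[(r<.053)&(r>.038)&(P[:,2]>f+.004)&(P[:,2]<f+.0095)];print(len(q),circ(q[:,:2],None,c), np.median(q[:,2]))
q=P[(r<.026)&(P[:,2]>f+.012)&(P[:,2]<f+.041)];print(circ(q[:,:2],.02,c))
s=snapshot('scene');save(s,'s3')
E
```

```text
[ 0.4816 -0.1522  0.1302] [-179.953     0.0251 -161.9983] [ 0.0798  0.0688 -0.1909  0.0384 -0.0219 -0.0108] [-1.1853  0.3155 -1.663 ] [0.0007 0.0221 0.0104] [  4.8109   9.5945 -28.1609   0.0506 -52.2094 -76.8402]
5216 [ 0.4814 -0.152   0.0446] 0.12108155705053938
[ 0.4816 -0.152 ]
```

View pics/s3.png

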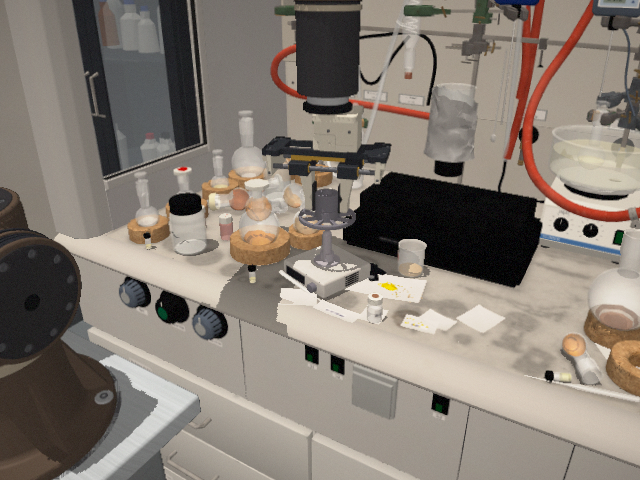

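Call:
jog_arm --targets "0 0 0.01 0 0 0 -1; 0 0 0.02 0 0 0 -1; 0 0 0.03 0 0 0 -1; 0 0 0.036 0 0 0 -1; 0 0 0.042 0 0 0 -1; 0 0 0.046 0 0 0 -1; 0 0 0.048 0 0 0 -1; 0 0 0.048 0 0 0 -1"

```text
clock: 9.35
tool_pos: [0.4816, -0.1522, 0.0822]
orientation: [-180.0, 0.0, -162.0]
force: [0.0, -0.2, -2.1]
opening: 0.0389
```

Call:
jog_arm --targets "0 0 0.003 0 0 0 -1; 0 0 0.006 0 0 0 -1; 0 0 0.009 0 0 0 -1; 0 0 0.011 0 0 0 -1; 0 0 0.013 0 0 0 -1; 0 0 0.014 0 0 0 -1; 0 0 0.015 0 0 0 -1; 0 0 0.0155 0 0 0 -1"

```text
clock: 10.35
tool_pos: [0.4817, -0.1523, 0.067]
orientation: [-179.9, 0.0, -162.0]
force: [-3.1, -0.1, 5.8]
opening: 0.0387
```

Call:
jog_arm --targets "0 0 0.0005 0 0 -1.75 -1; 0 0 0.0005 0 0 -3.5 -1; 0 0 0.0005 0 0 -5.25 -1; 0 0 0.0005 0 0 -7 -1; 0 0 0.0005 0 0 -8.75 -1; 0 0 0.0005 0 0 -10.5 -1; 0 0 0.0005 0 0 -12.25 -1; 0 0 0.0005 0 0 -14 -1"

```text
clock: 11.35
tool_pos: [0.4825, -0.1524, 0.067]
orientation: [-179.9, 0.1, -147.9]
force: [0.6, -0.7, 6.0]
opening: 0.0384
```

```bash
cat > o.py <<'E'
from h import *
np.set_printoptions(precision=4,suppress=True)
o=telemetry.get_obs();print(o['tool_pos'],o['orientation'],o['force'],o['moment'],o['joint_pos'])
E
python3 o.py
```

```text
[ 0.4825 -0.1524  0.067 ] [-179.8813    0.0776 -147.8686] [ 0.5985 -0.6738  5.9961] [ 0.0001  0.134  -0.046 ] [  4.8052  14.2953 -32.3278   0.1019 -43.2534 -62.7481]
```

Call:
jog_arm --targets "0.0005 0.0003 0.0008 0 0 -1.75 -1; 0.0005 0.0003 0.0008 0 0 -3.5 -1; 0.0005 0.0003 0.0008 0 0 -5.25 -1; 0.0005 0.0003 0.0008 0 0 -7 -1; 0.0005 0.0003 0.0008 0 0 -8.75 -1; 0.0005 0.0003 0.0008 0 0 -10.5 -1; 0.0005 0.0003 0.0008 0 0 -12.25 -1; 0.0005 0.0003 0.0008 0 0 -14 -1"

```text
clock: 12.35
tool_pos: [0.4829, -0.1524, 0.067]
orientation: [-179.8, 0.1, -133.8]
force: [-0.7, 2.2, 6.9]
opening: 0.0387
```

Call:
jog_arm --targets "0.0005 0.0007 0.0008 0 0 -1.75 -1; 0.0007 0.001 0.0008 0 0 -3.5 -1; 0.0007 0.001 0.0008 0 0 -5.25 -1; 0.0007 0.001 0.0008 0 0 -7 -1; 0.0007 0.001 0.0008 0 0 -8.75 -1; 0.0007 0.001 0.0008 0 0 -10.5 -1; 0.0007 0.001 0.0008 0 0 -12.25 -1; 0.0007 0.001 0.0008 0 0 -14 -1"

```text
clock: 13.35
tool_pos: [0.4828, -0.1522, 0.067]
orientation: [-179.6, 0.1, -119.6]
force: [-0.9, 1.2, 6.5]
opening: 0.0387
```

```bash
python3 o.py
```

```text
[ 0.4828 -0.1522  0.067 ] [-179.6405    0.1167 -119.6255] [-0.9223  1.1746  6.5418] [ 0.3491  0.1481 -0.0107] [  4.8569  14.1913 -32.5121   0.1575 -42.9344 -34.5977]
```

Call:
jog_arm --targets "0.0006 0.001 0.0008 -0.3 0.1 -1.75 -1; 0.0006 0.001 0.0008 -0.36 0.1 -3.5 -1; 0.0006 0.001 0.0008 -0.36 0.1 -5.25 -1; 0.0006 0.001 0.0008 -0.36 0.1 -7 -1; 0.0006 0.001 0.0008 -0.36 0.1 -8.75 -1; 0.0006 0.001 0.0008 -0.36 0.1 -10.5 -1; 0.0006 0.001 0.0008 -0.36 0.1 -12.25 -1; 0.0006 0.001 0.0008 -0.36 0.1 -14 -1"

```text
clock: 14.35
tool_pos: [0.4829, -0.1522, 0.067]
orientation: [-179.9, 0.0, -105.5]
force: [0.3, 0.6, 6.8]
opening: 0.039
```

```bash
python3 o.py
```

```text
[ 0.4829 -0.1522  0.067 ] [-179.8584    0.0006 -105.5115] [0.3111 0.6083 6.7515] [ 0.4097  0.1876 -0.0898] [  4.804   14.3237 -32.2778   0.0709 -43.2656 -20.3672]
```

Call:
jog_arm --targets "0.0004 0.001 0.0008 -0.14 0 -1.75 -1; 0.0004 0.001 0.0008 -0.14 0 -3.5 -1; 0.0004 0.001 0.0008 -0.14 0 -5.25 -1; 0.0004 0.001 0.0008 -0.14 0 -7 -1; 0.0004 0.001 0.0008 -0.14 0 -8.75 -1; 0.0004 0.001 0.0008 -0.14 0 -10.5 -1; 0.0004 0.001 0.0008 -0.14 0 -12.25 -1; 0.0004 0.001 0.0008 -0.14 0 -14 -1"

```text
clock: 15.35
tool_pos: [0.4829, -0.1521, 0.0669]
orientation: [-179.9, -0.0, -91.4]
force: [-0.3, 3.2, 5.7]
opening: 0.0388
```

```bash
python3 o.py
```

```text
[ 0.4829 -0.1521  0.0669] [-179.8816   -0.0069  -91.3875] [-0.2915  3.1688  5.6839] [ 0.9644  0.375  -0.0591] [  4.7958  14.3407 -32.249    0.0286 -43.2933  -6.2041]
```

```bash
cat > chk.py <<'E'
from h import *
import sys
np.set_printoptions(precision=4,suppress=True)
s=snapshot('wrist');save(s,sys.argv[1]);o=telemetry.get_obs()
P,u,v=cloud(s);c=np.array([.4814,-.152]);f=o['tool_pos'][2]-.0153
r=np.hypot(P[:,0]-c[0],P[:,1]-c[1])
q=P[(r<.053)&(r>.038)&(P[:,2]>f+.002)&(P[:,2]<f+.012)]
k=circ(q[:,:2],None,c)
A=np.c_[q[:,:2]-k[:2],np.ones(len(q))];w=np.median(q[:,2])
for _ in range(3):
    g=np.linalg.lstsq(A,q[:,2],rcond=None)[0];res=abs(q[:,2]-A@g);A=A[res<.0015];q=q[res<.0015]
print('rim',k,'plane slope deg',np.degrees(g[:2]),'top z',g[2],'foot',g[2]-.007,'f',f)
q=P[(r<.026)&(P[:,2]>f+.012)&(P[:,2]<f+.041)];print('boss',circ(q[:,:2],.02,c))
q=P[(r<.012)&(P[:,2]>f+.049)];print('pilot',len(q),(q.min(0)+q.max(0))/2 if len(q) else 0)
print(o['tool_pos'],o['orientation'],o['force'],o['moment'],o['clock'])
E
python3 chk.py w5
```

```text
rim [ 0.4824 -0.1522  0.0445] plane slope deg [0.0099 0.1721] top z 0.05773993992289756 foot 0.05073993992289756 f 0.05161210327855282
boss [ 0.4823 -0.1516]
pilot 0 0
[ 0.4828 -0.1521  0.0669] [-179.8805   -0.0078  -91.2998] [-0.3673  2.3925  7.5853] [ 0.8597  0.3364 -0.099 ] 15.4
```

View pics/w5.png

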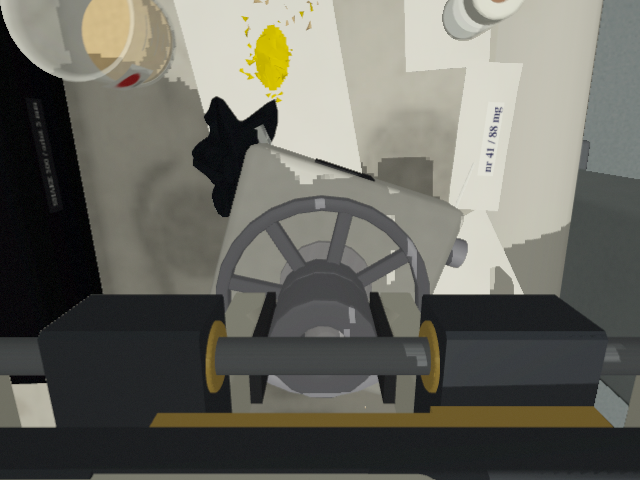

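Call:
jog_arm --targets "0 0 0.0007 0 0 -1.75 -1; 0 0 0.0007 0 0 -3.5 -1; 0 0 0.0007 0 0 -5.25 -1; 0 0 0.0007 0 0 -7 -1; 0 0 0.0007 0 0 -8.75 -1; 0 0 0.0007 0 0 -10.5 -1; 0 0 0.0007 0 0 -12.25 -1; 0 0 0.0007 0 0 -14 -1"

```text
clock: 16.4
tool_pos: [0.4828, -0.1517, 0.0665]
orientation: [-179.9, -0.0, -77.2]
force: [-3.1, 3.7, 6.5]
opening: 0.0387
```

```bash
python3 o.py
```

```text
[ 0.4828 -0.1517  0.0665] [-179.8705   -0.01    -77.2114] [-3.0649  3.6807  6.5175] [ 1.5656  1.0595 -0.0375] [  4.8198  14.3568 -32.2794  -0.0118 -43.2341   7.9773]
```

Call:
jog_arm --targets "0 0 -0.001 0 0 0 -1; 0 0 -0.002 0 0 0 -1; 0 0 -0.002 0 0 0 -1; 0 0 -0.002 0 0 0 -1; 0 0 -0.002 0 0 0 -1; 0 0 -0.002 0 0 0 -1; 0 0 -0.002 0 0 0 -1; 0 0 -0.002 0 0 0 -1"

```text
clock: 17.4
tool_pos: [0.4827, -0.1517, 0.0685]
orientation: [-179.9, -0.0, -77.2]
force: [0.2, -0.8, -1.4]
opening: 0.0389
```

```bash
python3 chk.py w6
```

```text
rim [ 0.4823 -0.1519  0.0445] plane slope deg [0.0299 0.051 ] top z 0.059268106215575024 foot 0.052268106215575025 f 0.05317826431604305
boss [ 0.4821 -0.1514]
pilot 0 0
[ 0.4827 -0.1517  0.0685] [-179.8759   -0.008   -77.2161] [-0.6679  0.1268 -2.2098] [-0.0273  0.2216 -0.0021] 17.45
```

View pics/w6.png

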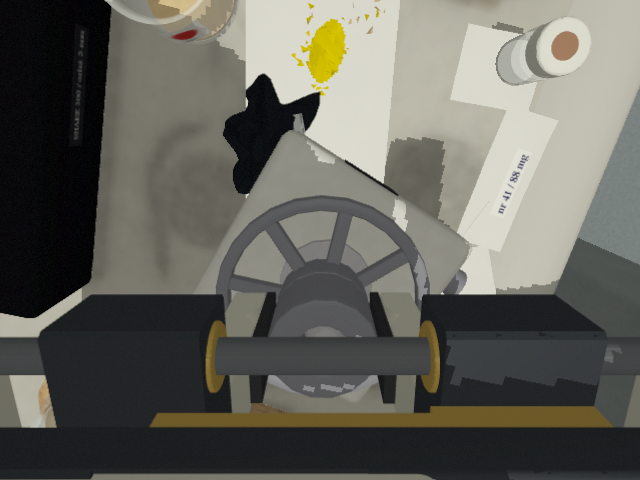

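Call:
jog_arm --targets "0 0.001 0 -0.12 0 0 -1; 0 0.001 0 -0.12 0 0 -1; 0 0.001 0.001 -0.12 0 0 -1; 0 0.001 0.002 -0.12 0 -2 -1; 0 0.001 0.0022 -0.12 0 -4 -1; 0 0.001 0.0022 -0.12 0 -6 -1; 0 0.001 0.0022 -0.12 0 -8 -1; 0 0.001 0.0022 -0.12 0 -10 -1"

```text
clock: 18.45
tool_pos: [0.4814, -0.152, 0.0661]
orientation: [180.0, -0.0, -67.1]
force: [0.2, 0.5, -1.3]
opening: 0.0391
```

```bash
python3 o.py
```

```text
[ 0.4814 -0.152   0.0661] [179.9656  -0.0054 -67.0859] [ 0.1802  0.4569 -1.2998] [0.0424 0.097  0.0413] [  4.8168  14.3676 -32.3583   0.023  -43.3051  18.0806]
```

Call:
jog_arm --targets "0 0 0.0003 0 0 0 -1; 0 0 0.0006 0 0 0 -1; 0 0 0.0009 0 0 0 -1; 0 0 0.0012 0 0 0 -1; 0 0 0.0015 0 0 0 -1; 0 0 0.0018 0 0 0 -1; 0 0 0.002 0 0 0 -1; 0 0 0.002 0 0 0 -1"

```text
clock: 19.45
tool_pos: [0.4814, -0.152, 0.064]
orientation: [180.0, -0.0, -67.1]
force: [0.2, -0.8, -2.6]
opening: 0.0388
```

```bash
python3 o.py
```

```text
[ 0.4814 -0.152   0.064 ] [179.9639  -0.0039 -67.0844] [ 0.2032 -0.7728 -2.601 ] [-0.028   0.1559  0.0371] [  4.8196  14.5323 -32.4796   0.0218 -43.0212  18.08  ]
```

Call:
jog_arm --targets "0 0 0.0015 0 0 0 -1; 0 0 0.003 0 0 0 -1; 0 0 0.0045 0 0 0 -1; 0 0 0.006 0 0 0 -1; 0 0 0.007 0 0 0 -1; 0 0 0.008 0 0 0 -1; 0 0 0.009 0 0 0 -1; 0 0 0.0095 0 0 0 -1"

```text
clock: 20.45
tool_pos: [0.4813, -0.152, 0.0545]
orientation: [180.0, -0.0, -67.1]
force: [-0.5, -0.4, -1.5]
opening: 0.0385
```

```bash
python3 o.py
```

```text
[ 0.4813 -0.152   0.0545] [179.9587  -0.0031 -67.0859] [-0.4785 -0.4465 -1.55  ] [0.0003 0.0991 0.0105] [  4.8172  15.3329 -33.0383   0.0237 -41.6672  18.0791]
```

Call:
jog_arm --targets "0 0 0.0003 0 0 0 -1; 0 0 0.0006 0 0 0 -1; 0 0 0.0009 0 0 0 -1; 0 0 0.0012 0 0 0 -1; 0 0 0.0014 0 0 0 -1; 0 0 0.0016 0 0 0 -1; 0 0 0.0018 0 0 0 -1; 0 0 0.0018 0 0 0 -1"

```text
clock: 21.45
tool_pos: [0.4813, -0.152, 0.0532]
orientation: [180.0, -0.0, -67.1]
force: [-2.0, 1.2, 6.8]
opening: 0.0392
```

```bash
python3 chk.py w7
```

```text
rim [ 0.4811 -0.1522  0.0445] plane slope deg [-0.087   0.1288] top z 0.04406055547599732 foot 0.03706055547599732 f 0.037921582139777296
boss [ 0.4811 -0.1518]
pilot 23 [ 0.4807 -0.1526  0.0891]
[ 0.4814 -0.152   0.0532] [179.9727  -0.0155 -67.0747] [-3.5565  1.8387  6.135 ] [0.5119 1.196  0.0314] 21.5
```

Call:
jog_arm --targets "0 0 -0.0002 0 0 0 -1; 0 0 -0.0002 0 0 0 -0.1; 0 0 -0.0002 0 0 0 0.2; 0 0 -0.0002 0 0 0 0.6; 0 0 -0.0002 0 0 0 1; 0 0 -0.0002 0 0 0 1; 0 0 -0.0002 0 0 0 1; 0 0 -0.0002 0 0 0 1"

```text
clock: 22.5
tool_pos: [0.4814, -0.152, 0.0534]
orientation: [180.0, -0.0, -67.1]
force: [-1.1, 0.4, 0.4]
opening: 0.0867
```

```bash
python3 chk.py w8
```

```text
rim [ 0.4814 -0.1523  0.0443] plane slope deg [-0.0156  0.0926] top z 0.04403910481776137 foot 0.03703910481776137 f 0.03813087044416444
boss [ 0.481  -0.1516]
pilot 17 [ 0.4814 -0.1528  0.0889]
[ 0.4814 -0.1521  0.0534] [179.9715  -0.0152 -67.0779] [-0.2776 -0.4984  0.7244] [ 0.02    0.1219 -0.0145] 22.55
```

Level, home and released. Retreating straight up.

Call:
jog_arm --targets "0 0 -0.01 0 0 0 1; 0 0 -0.03 0 0 0 1; 0 0 -0.055 0 0 0 1; 0 0 -0.085 0 0 0 1; 0 0 -0.115 0 0 0 1; 0 0 -0.14 0 0 0 1; 0 0 -0.15 0 0 0 1; 0 0 -0.15 0 0 0 1"

```text
clock: 23.55
tool_pos: [0.4815, -0.1519, 0.2039]
orientation: [-180.0, -0.0, -67.1]
force: [0.6, 0.7, -0.2]
opening: 0.0876
```

```bash
python3 - <<'E'
from h import *
np.set_printoptions(precision=4,suppress=True)
o=telemetry.get_obs();print(o['tool_pos'],o['force'],o['opening'])
c=np.array([.4813,-.152])
for n in ['wrist','scene']:
    s=snapshot(n);save(s,n+'9');P,u,v=cloud(s);r=np.hypot(P[:,0]-c[0],P[:,1]-c[1])
    for a,b,lo,hi in [('rim',0,.041,.047),('boss',0,.0105,.0185),('tip',0,0,.004)]:
        q=P[(r>lo)&(r<hi)&(P[:,2]>.04)];print(n,a,len(q),np.percentile(q[:,2],[10,50,90]) if len(q) else 0)
for k in ['beaker','vial_white','jar']:
    for d in models.spot_point(k,s)[:1]: print(k,d['conf'],d['uv'],at_z(s,d['uv'],0)[:2])
E
```

```text
[ 0.4815 -0.1519  0.2039] [ 0.6032  0.744  -0.2429] 0.08762603799513337
wrist rim 13769 [0.0442 0.2859 0.3103]
wrist boss 1421 [0.0824 0.0834 0.0842]
wrist tip 105 [0.0905 0.0913 0.0922]
scene rim 2691 [0.0469 0.4197 0.445 ]
scene boss 806 [0.0719 0.3296 0.3561]
scene tip 6 [0.0916 0.0919 0.0928]
beaker 0.73 [411.9, 271.5] [ 0.5781 -0.2733]
vial_white 0.71 [373.4, 317.4] [ 0.4142 -0.2749]
jar 0.88 [188.5, 246.7] [0.4446 0.1423]
```

View pics/scene9.png

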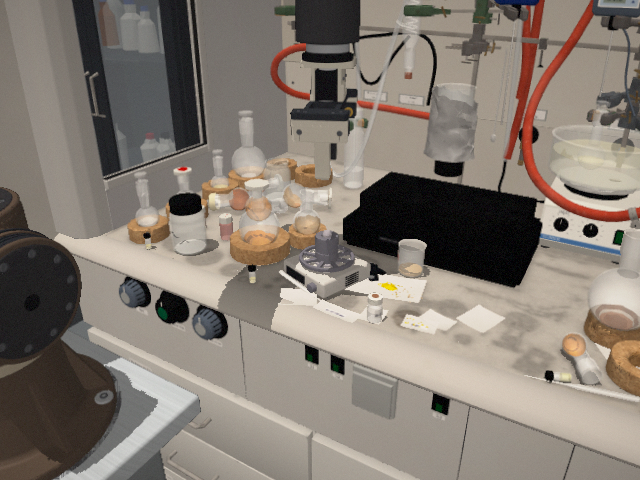

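View pics/wrist9.png

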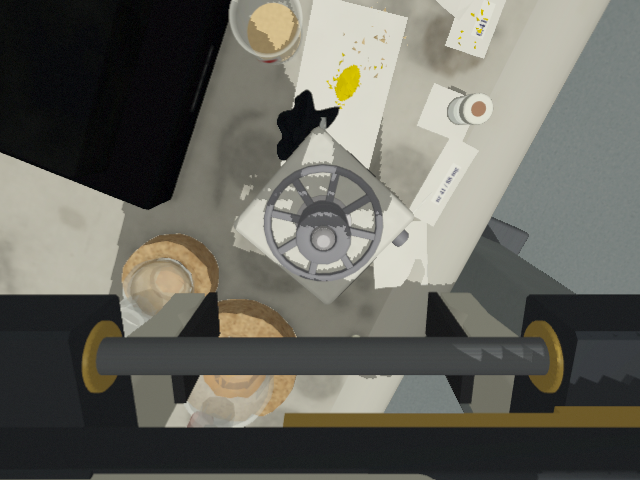

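The pictures show the carousel flat on the drive: about (328, 258) in the scene view and (323, 225) in the wrist view. The gripper is clear of it and the bystanders haven't moved.

```bash
python3 -c "
from plant import job;print(job.close_job())"
```

```text
the job is handed in; nothing more can be done
None
```

The carousel is home on the drive and released, and I handed the job in at about 24 s of the 64 s allowed.

**What I did:** I gripped the boss and lowered the carousel over the spindle until its tabs rested on the shoulder. Pressing with about 8 N, I turned it roughly 95° in small steps. It then dropped into the keyways and came to rest on the collar. After that I let go and raised the gripper straight up.

**Last checks:**
- **Height:** contact with the collar came with the tool 13.8 mm below its shoulder contact height, against the 14 mm drop expected. After release the boss top read 83.4 mm (84 expected) and the spindle tip 91.3 mm (92 expected), so both are within 1 mm.
- **Level:** the rim was flat to about 0.1°.
- **Bystanders:** the beaker, vial and jar were where they started, within a few millimetres of measurement noise.

**What disagreed:** while turning, the tool drifted about 1 mm sideways. The wrist moment rose to about 1.9 N m, although measured forces stayed under about 8 N. I lifted 2 mm, which cleared it, re-centred and carried on. A similar moment of about 1.3 N m appeared when it seated, and it was gone once I opened the gripper. I couldn't measure the force between the carousel and the spindle directly, so I can't confirm from a reading that it stayed below 100 N.

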